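# Find the hidden carriage under a slatted way cover and park the V-block on it

### The job

Somewhere under the slatted cover of the small measuring slide stands a carriage, which is the only place where the springy cover is firmly held up. Feel along the cover by pressing on it gently with the shut fingertips (never harder than 25 N) until you have found where it is firm, and only then set the V-block down upright on the cover, its groove running along the slide, centred over the carriage, so that it stands level and never sinks into the cover. Let go and leave the other things on the bench where they stand.

Things in the scene. Friction and masses are not known exactly. Their poses are not given: they have to be found in the camera images.
- deck: Small fixed measuring slide: grey foot plate and end blocks, 104 mm wide (x), 256 mm long (y). Origin at the centre of the underside, on the bench; z up, y points roughly towards the robot. Between the end blocks lies the cover: 19 plain aluminium slats, round-topped, each 100 mm along x, 12 mm along y, filling y = -114 to +114 mm. Cover top 46 mm above the origin; end blocks 6 mm above the cover.
- cover_mid (a point): Centre of the cover's top face, 46 mm above the slide's origin. Each slat has its own soft spring and moves straight down, 9 mm at most, uncoupled from the next; it resists with 0.3 N plus 0.25 N per mm and rises again. Shut fingertips bear on two or three slats at once: 2 to 4 N at 4 mm depth where the cover is free.
- cover_near (a point): Limit on the robot's side (slide's y = +55 mm, x = 0, on the cover's top) of where the hidden carriage's centre can be. The carriage is steel, 2.5 kg, unseen; its flat top, 24 mm along y and 66 mm along x, catches slats after 0.3 mm; beyond the flat it slopes down at 25 degrees for 14 mm each side, so slats there are caught later.
- cover_far (a point): Far limit (slide's y = -55 mm, x = 0, on the cover's top) of where the hidden carriage's centre can be. The carriage stays in place when pressed or loaded through the cover. Its top is sprung too, but stiffly: it yields nothing up to about 4 N, then 5 N per mm, so 10 N is felt within 2 mm of depth over it.
- v_block: Loose ground steel V-block, 0.5 to 0.7 kg, 41 mm wide (its x), 60 mm long (its y, along the V), 34 mm tall. Origin at the centre of its underside; z up, V opens upward. Starts on the bench left of the microscope. Unsupported it sinks 2 to 3 mm; within 8 mm of the carriage's centre along y it stands level.
- dropper_bottle: Bystander: white dropper bottle with red cap, 34 mm across, 97 mm tall, standing; origin at the centre of its underside.
- test_pin: Bystander: plain steel pin, 16 mm across, 70 mm tall, standing; origin at the centre of its underside.
- bushing_brass: Bystander: brass bushing, 22 mm across, 18 mm tall, standing; origin at the centre of its underside.

How it is judged:
On the way, in this order (a step that is already met when the one before it is completed fails the run):
1. the shut fingers have pressed on the cover (more than 2 N) while the V-block is still on the bench (contact force between deck and the fingers above 2 N and distance of v_block from where it was at the start of the episode below 0.02 m), for 0.02 s.
2. the V-block stands on the cover (x of v_block in the frame of deck between -0.05 and 0.05 m and y of v_block in the frame of deck between -0.1 and 0.1 m and contact force between deck and v_block above 2 N), for 0.2 s.
At the end, for the whole second after the job is handed in: The V-block rests on the slatted cover, its centre within the cover, its groove along the slide within 0.3 rad, upright within 0.04 rad and with its underside no more than 1.5 mm below the cover's free height (it is borne by the carriage), at rest; bottle, pin and bushing still stand upright (x of v_block in the frame of deck between -0.05 and 0.05 m and y of v_block in the frame of deck between -0.1 and 0.1 m and z of v_block in the frame of deck between 0.0445 and 0.048 m and angle between v_block's own z axis and vertical below 0.04 rad and angle between the y axis of v_block and the y axis of deck, either way round below 0.3 rad and linear speed of v_block below 0.01 m/s and angle between each of dropper_bottle, test_pin, bushing_brass's own z axis and vertical below 0.1 rad); the robot touches nothing.
It fails at once if the cover is pressed harder than 25 N by the fingers or the V-block (contact force between deck and the fingers above 25 N or contact force between deck and v_block above 25 N).
It fails at once if the V-block sinks more than 3 mm into the cover (x of v_block in the frame of deck between -0.05 and 0.05 m and y of v_block in the frame of deck between -0.1 and 0.1 m and z of v_block in the frame of deck below 0.043 m).
It fails at once if a bystander is moved by more than 30 mm (distance of any of dropper_bottle, test_pin, bushing_brass from where it was at the start of the episode above 0.03 m).
It also fails if it takes over 72 s, if anything falls off the work surface, if the arm or the gripper's body presses on something with over 40 N, if the wrist force passes 120 N, or if a joint passes its speed limit or range.

### The arm

A 6-joint arm with a two-finger parallel gripper is mounted at the origin on a cart in front of the work surface, level with it; the furniture and walls round the work are solid. World frame = base frame: x ahead of the robot, y to its left, z up, the work surface at z = 0. Lengths are in m, angles in rad, forces in N, time in s.
With the tool pointing down it reaches from about 0.325 to 0.75 m from the base axis. Payload 7.6 kg.
Tool frame: the origin (TCP) lies at the very end of the fingers, on their centre line; the grasp point (between the pads) lies 19 mm behind it; z points along the fingers, y is the line along which they close (so a half turn about z gives the same grasp; the last joint's range is limited). The gripper opens to 85 mm and grips with 20 to 120 N. Pads are 22 mm wide; open, the fingers measure 114 mm over their backs; the gripper's body (76 mm by 85 mm) begins 54 mm behind the grasp point. The pads swing forward as they close: fully open they stand 13 mm farther back than shut.
Start: joints at [1.05, 0.052, 1.401, -0, 1.689, -0.07], TCP at [0.229, 0.473, 0.231] pointing down, gripper open.
Joint ranges: [-2.9, 2.9], [-0.91, 2.17], [0.12, 2.37], [-1.06, 4.2], [0.26, 2.73], [-2.93, 2.93]. Speed limits (rad/s): [2.57, 2.57, 3.01, 3.14, 3.14, 3.14].

### API

Orientations are given as a rotation vector (axis times angle).
In Python, from station import get_state, read_camera, camera_model, robot gives the robot as it stands.
- The arm moves only by the shell command python3 -m jog 'ROWS' [FORCE]. ROWS is JSON, a list that holds one entry, the list of rows, each a list of 7 numbers: the closure, from 0 (fully open) to 1 (shut), then the shift along the tool's x, y, z in cm, then the turn, a rotation vector about the tool's x, y, z in degrees. In form: [[[claw, x, y, z, wx, wy, wz], ...]]. A call has exactly 5 rows; each row shifts and turns the commanded pose from where the row before left it, along the tool's axes as they then stand; what a row does not reach is not made up. A row lasts 1/12 s, in which the tool goes at most 41.7 mm and 7.16 degrees, less where a joint would pass 70% of its speed; a pose out of reach is approached as far as the arm can. A call is refused whole if a number of a shift passes 4.17 or a number of a turn 7.16, either way. A call with a gripper value outside its range is refused whole. The fingers move at their own pace and stop on an object; FORCE is the grip in N (left out, the last holds). Time passes only in rows, so rows that do not move let the fingers close, or fill a call up. It gives the time, the measured TCP pose, the force, the opening and the grip force at its end, in the units of the state.
- get_state(): the state, without advancing time (a new reading comes with each control period).
- read_camera(name): name is "scene" or "top"; returns (picture, depth): 400x640x3 uint8, red, green, blue; 400x640 float32, m along the optical axis (not along the pixel's ray), 0 where there is no reading.
- camera_model(name): a dict with "fx", "fy", "cx", "cy" (pixels), "dist_coeffs" ([k1, k2, p1, p2, k3] as OpenCV has them; the pictures are not rectified), "rvec" (rotation vector, rad) and "tvec" (3), from world to camera coordinates, as OpenCV has them. Camera axes: x right, y down, z forward; pixel columns grow to the right and rows downward; lengths in m; the calibration is good to about 2 mm. A picture is of the moment at which its call begins. camera_model takes no time and is no camera call.
- robot.job_done(): hands the job in; it is judged then, once.
The state is a dict: "clock": time; "joint_positions": joint angles; "qvel": joint speeds; "effort": joint torques, N m; "tool_pos": TCP position; "orientation": TCP orientation; "wrist_force": force on the tool from outside, world axes, zero at the start; "torque": the same for the moment, N m; "finger_gap": opening from 0.0 (shut) to 1.0 (fully open); "grasp_force": force on a finger pad.
Only numpy, scipy, OpenCV 4.12 (cv2) and the standard library are available. Lean on these libraries where they do the work, as an engineer would, in place of code of your own. Each camera call takes 0.05 s, during which the arm holds its last target. There are 200 camera calls.

## Working session

There is one attempt and no reset: what is moved stays moved. The work goes in short steps, Python scripts to look and compute and a shell command to move; the robot and the scene stay as the last step left them, time stands still between calls to the robot, and variables do not carry over. Pictures are saved under pics/ and viewed, at most 10 in all, crops included, and the job is handed in when it is done.

```bash
ls; mkdir -p pics
cat > h.py <<'E'
import numpy as np,cv2
from station import get_state,read_camera,camera_model
def grab(n):
    p,d=read_camera(n); np.savez('/tmp/%s.npz'%n,p=p,d=d); return p,d
def load(n):
    z=np.load('/tmp/%s.npz'%n); return z['p'],z['d']
def cast(n,uv,z=None,depth=None):
    m=camera_model(n);K=np.array([[m['fx'],0,m['cx']],[0,m['fy'],m['cy']],[0,0,1]])
    R=cv2.Rodrigues(np.array(m['rvec'],float))[0];t=np.array(m['tvec'],float).ravel()
    q=cv2.undistortPoints(np.array(uv,float).reshape(-1,1,2),K,np.array(m['dist_coeffs'],float)).reshape(-1,2)
    r=np.c_[q,np.ones(len(q))]
    c=-R.T@t; w=r@R
    s=np.asarray(depth).reshape(-1) if z is None else (z-c[2])/w[:,2]
    return c+w*np.asarray(s).reshape(-1,1)
E
python3 - <<'E'
from h import *
for n in('top','scene'):
    p,d=grab(n); cv2.imwrite('pics/%s0.png'%n,p[:,:,::-1]); m=camera_model(n); print(n,m['fx'],(d>0).mean())
    R=cv2.Rodrigues(np.array(m['rvec'],float))[0];print(-R.T@np.array(m['tvec']).ravel(),R[2])
print(get_state())
E
```

```text
pics
top 505.98151290207596 0.99598046875
[ 0.3142705  -0.0082007   1.26003332] [ 0.12541685 -0.01094673 -0.99204374]
scene 369.89425654876163 0.9961328125
[ 0.13010937 -0.63824658  0.61045172] [ 0.40249063  0.69331176 -0.59776257]
{'clock': 0.1, 'joint_positions': array([ 1.04969955e+00,  5.27624840e-02,  1.40156552e+00, -1.13103989e-05,
        1.68858140e+00, -7.03068474e-02]), 'qvel': array([-0.00207989, -0.00124012, -0.00170685,  0.00137461,  0.00122277,
        0.00080744]), 'effort': array([ 1.23820017e-03, -3.82583749e+01, -3.60985422e+01, -6.56100974e-05,
        4.71869585e-03, -2.17635164e-05]), 'tool_pos': array([0.22859347, 0.47234836, 0.23059167]), 'orientation': array([-7.02037321e-01, -3.06176432e+00,  1.98348210e-03]), 'wrist_force': array([ 0.57837583, -1.27639431,  0.18376095]), 'torque': array([ 0.02556608, -0.00246844,  0.02995059]), 'grasp_force': 0.0, 'finger_gap': 0.9971543649618198}
```

View pics/top0.png

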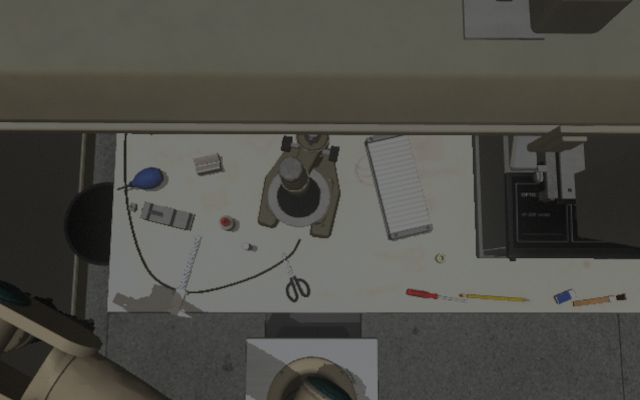

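View pics/scene0.png

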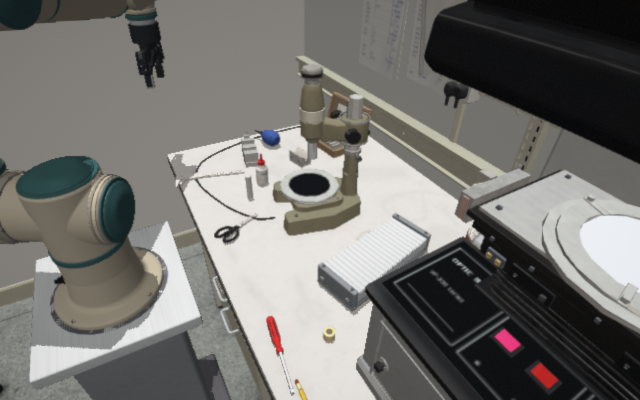

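The top view shows the slide at about (398,187), the V-block at about (207,163), the bottle at (227,223), the pin at (249,246) and the bushing at (439,258). Next I'll measure the V-block and slide using depth.

Run:
```python
from h import *
p,d=load('top')
uu,vv=np.meshgrid(np.arange(640),np.arange(400))
P=cast('top',np.c_[uu.ravel(),vv.ravel()],depth=d.ravel()).reshape(400,640,3)
np.save('/tmp/P.npy',P)
def rep(name,x0,x1,y0,y1,z0,z1):
    m=np.zeros((400,640),bool);m[y0:y1,x0:x1]=1
    m&=(P[...,2]>z0)&(P[...,2]<z1)
    n,l,st,ce=cv2.connectedComponentsWithStats(m.astype(np.uint8)); k=1+np.argmax(st[1:,4]); q=P[l==k]
    r=cv2.minAreaRect((q[:,:2]*1000).astype(np.float32))
    print(name,len(q),'z',np.percentile(q[:,2],[5,50,95]).round(4),r,cv2.boxPoints(r).round(0).tolist())
rep('deck',355,440,125,245,.03,.08)
rep('vb',190,225,145,180,.015,.06)
rep('vise',135,200,195,235,.01,.2)
rep('bottle',215,240,210,235,.03,.2)
rep('pin',238,262,235,255,.02,.2)
rep('scope',255,345,130,240,.02,.5)
print('table z',np.median(P[260:280,340:400,2]), P[150:175,196:220:4,2].round(3)[::5])
t=cv2.resize(p[140:190,180:240],None,fx=6,fy=6,interpolation=cv2.INTER_CUBIC)
g=cv2.resize(p[125:250,355:445],None,fx=4,fy=4,interpolation=cv2.INTER_CUBIC)
o=np.zeros((500,720,3),np.uint8);o[:300,:360]=t;o[:500,360:]=g
cv2.imwrite('pics/crop1.png',o[:,:,::-1])
```

```text
deck 4331 z [0.0411 0.0458 0.0519] ((524.7373046875, -210.91964721679688), (258.4300842285156, 104.88676452636719), 13.209084510803223) [[387.0, -189.0], [411.0, -292.0], [663.0, -232.0], [639.0, -130.0]]
vb 435 z [0.0173 0.028  0.0366] ((576.1281127929688, 260.7157287597656), (41.60343551635742, 60.99455642700195), 12.885721206665039) [[549.0, 286.0], [563.0, 226.0], [603.0, 236.0], [590.0, 295.0]]
vise 915 z [0.014  0.0361 0.0493] ((444.8393249511719, 354.78302001953125), (122.43960571289062, 43.25473403930664), 76.28482818603516) [[409.0, 300.0], [451.0, 290.0], [480.0, 409.0], [438.0, 419.0]]
bottle 173 z [0.0426 0.0565 0.0818] ((427.739013671875, 204.9081268310547), (31.521827697753906, 33.605690002441406), 89.55441284179688) [[411.0, 189.0], [444.0, 189.0], [445.0, 221.0], [411.0, 221.0]]
pin 56 z [0.0308 0.0686 0.0731] ((370.4648132324219, 154.50294494628906), (15.071202278137207, 15.013907432556152), 49.57539367675781) [[360.0, 154.0], [371.0, 144.0], [381.0, 155.0], [370.0, 165.0]]
scope 6310 z [0.0424 0.0823 0.3707] ((507.2886657714844, 27.56476593017578), (189.92050170898438, 200.930419921875), 78.72962951660156) [[390.0, -46.0], [587.0, -85.0], [624.0, 101.0], [427.0, 140.0]]
table z 0.0005339650031390697 [[ 1.26e+00  0.00e+00  4.00e-03  1.00e-03 -1.00e-03 -1.00e-03]
 [-1.00e-03  1.00e-03  3.10e-02  3.40e-02  3.70e-02  2.70e-02]
 [ 3.20e-02  2.90e-02  2.90e-02  2.40e-02  1.70e-02  1.80e-02]
 [ 2.20e-02  1.70e-02  1.80e-02  1.90e-02  2.30e-02  2.80e-02]
 [ 3.00e-02  3.50e-02  3.30e-02  3.50e-02  2.30e-02  1.30e-02]]
```

View pics/crop1.png

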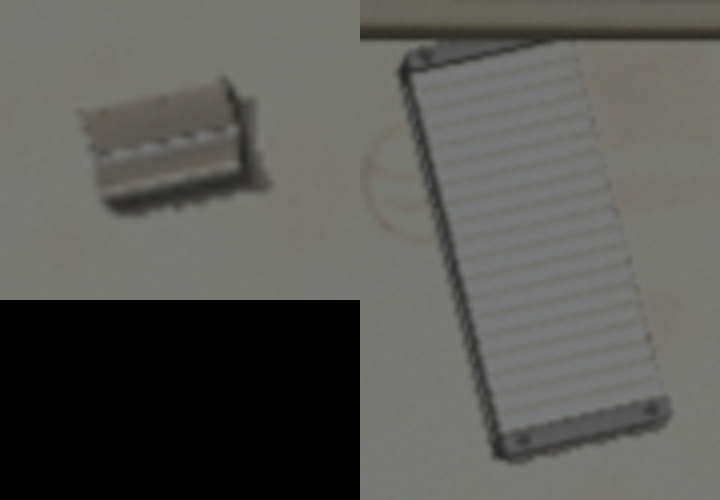

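The crop confirms the V-block, groove running across the image, and the slide with its end blocks at the top left (partly under the shelf edge) and bottom. The measured sizes match the given ones. Before moving I'll check obstacle heights.

Run:
```python
from h import *
P=np.load('/tmp/P.npy')
for u,v in((400,60),(400,100),(400,115),(400,128),(200,100),(200,128),(476,200),(500,200),(500,150),(560,200)): print((u,v),P[v,u].round(3))
x,y,z=P[...,0],P[...,1],P[...,2]
for zz in(.05,.1,.15,.2,.25,.3,.35):
    m=(z>zz)&(z<.6)&(x>.3)&(x<.66)&(y<.16)&(y>-.12)
    if m.any(): print(zz,x[m].min(),x[m].max(),y[m].min(),y[m].max())
o=np.array([.5241,-.2111]);a=np.radians(13.2)
Y=-np.array([np.cos(a),np.sin(a)])
for s in(-55,-40,0,40,55): print(s,(o+Y*s/1000).round(4))
```

```text
(400, 60) [ 0.416 -0.049  1.024]
(400, 100) [ 0.401 -0.051  1.009]
(400, 115) [ 0.396 -0.053  1.   ]
(400, 128) [ 0.392 -0.054  0.991]
(200, 100) [0.401 0.051 1.008]
(200, 128) [0.391 0.055 0.991]
(476, 200) [ 0.484 -0.398  0.044]
(500, 200) [ 0.465 -0.406  0.182]
(500, 150) [ 0.573 -0.407  0.192]
(560, 200) [ 0.441 -0.449  0.36 ]
0.05 0.36279865498438757 0.6019560158072845 -0.05742208507425198 0.1595077255164214
0.1 0.46681898290524193 0.590317968504924 -0.05618609566895953 0.06351847142286682
0.15 0.46681898290524193 0.590317968504924 -0.05618609566895953 0.06351847142286682
0.2 0.46681898290524193 0.590317968504924 -0.05618609566895953 0.06351847142286682
0.25 0.4669058715045755 0.5893623178089749 -0.05526175013957611 0.0609029867122311
0.3 0.46986301989736295 0.5759808609531776 -0.012250800436525003 0.06008046999063957
0.35 0.472101890222444 0.5186517523071726 0.014740770230942158 0.06008046999063957
-55 [ 0.5776 -0.1985]
-40 [ 0.563 -0.202]
0 [ 0.5241 -0.2111]
40 [ 0.4852 -0.2202]
55 [ 0.4706 -0.2237]
```

```bash
cat >> h.py <<'E'
def pose():
    s=get_state();R=cv2.Rodrigues(np.array(s['orientation'],float))[0]
    return s,R
def plan(wps,claw,start=None):
    """wps: (x,y,z,heading deg of tool y,nrows); prints rows, assuming tool down"""
    s,R=pose(); p=np.array(s['tool_pos']);h=np.degrees(np.arctan2(R[1,1],R[0,1]))
    if start is not None: p,h=np.array(start[:3],float),start[3]
    print('at',p.round(4),'h',round(h,2),'tilt',(R[:,2]).round(4)); i=0
    for x,y,z,H,n in wps:
        d=(np.array([x,y,z])-p)/n; dh=((H-h+180)%360-180)/n
        for k in range(n):
            a=np.radians(h); ty=np.array([np.cos(a),np.sin(a),0]);tz=np.array([0,0,-1.]);tx=np.cross(ty,tz)
            r=[claw]+[round(100*float(d@t),2) for t in(tx,ty,tz)]+[0,0,round(-dh,2)]
            print(str(r).replace(' ',''),end=',' if i%5<4 else '\n'); i+=1
            p=p+d;h+=dh
E
python3 -c "
from h import *
plan([(.36,.15,.23,0,9),(.36,-.10,.23,-48,7),(.4852,-.2202,.15,-76.8,4)],1)"
```

```text
at [0.2286 0.4723 0.2306] h 64.17 tilt [-6.0e-04 -1.1e-03 -1.0e+00]
[1,-2.87,-2.59,0.01,0,0,np.float64(7.13)],[1,-3.17,-2.21,0.01,0,0,np.float64(7.13)],[1,-3.42,-1.8,0.01,0,0,np.float64(7.13)],[1,-3.62,-1.36,0.01,0,0,np.float64(7.13)],[1,-3.76,-0.9,0.01,0,0,np.float64(7.13)]
[1,-3.84,-0.43,0.01,0,0,np.float64(7.13)],[1,-3.87,0.05,0.01,0,0,np.float64(7.13)],[1,-3.83,0.53,0.01,0,0,np.float64(7.13)],[1,-3.74,1.0,0.01,0,0,np.float64(7.13)],[1,-3.57,0.0,0.0,0,0,np.float64(6.86)]
[1,-3.55,0.43,0.0,0,0,np.float64(6.86)],[1,-3.47,0.85,0.0,0,0,np.float64(6.86)],[1,-3.34,1.25,0.0,0,0,np.float64(6.86)],[1,-3.17,1.65,0.0,0,0,np.float64(6.86)],[1,-2.95,2.01,0.0,0,0,np.float64(6.86)]
[1,-2.69,2.35,0.0,0,0,np.float64(6.86)],[1,0.32,4.33,2.0,0,0,np.float64(7.2)],[1,0.86,4.25,2.0,0,0,np.float64(7.2)],[1,1.38,4.11,2.0,0,0,np.float64(7.2)],[1,1.89,3.91,2.0,0,0,np.float64(7.2)]
```

```bash
sed -i 's/round(-dh,2)/round(float(-dh),2)/' h.py
python3 -m jog '[[[1,-2.9,-2.6,0,0,0,7.1],[1,-3.2,-2.2,0,0,0,7.1],[1,-3.4,-1.8,0,0,0,7.1],[1,-3.6,-1.4,0,0,0,7.1],[1,-3.8,-0.9,0,0,0,7.1]]]'
python3 -m jog '[[[1,-3.8,-0.4,0,0,0,7.1],[1,-3.9,0,0,0,0,7.1],[1,-3.8,0.5,0,0,0,7.1],[1,-3.7,1.0,0,0,0,7.1],[1,-3.6,0,0,0,0,6.9]]]'
python3 -c "
from h import *
plan([(.36,-.10,.23,-48,7),(.4852,-.2202,.12,-76.8,5),(.4852,-.2202,.055,-76.8,3)],1)"
```

```text
clock: 0.52
tool_pos: [0.302, 0.2913, 0.2309]
orientation: [-1.609, -2.698, 0.001]
wrist_force: [1.3, -0.3, -0.2]
finger_gap: 0.296
grasp_force: 0.0
clock: 0.93
tool_pos: [0.361, 0.1126, 0.2308]
orientation: [2.353, 2.081, -0.001]
wrist_force: [0.4, 0.2, -0.1]
finger_gap: 0.004
grasp_force: 0.0
at [0.361  0.1126 0.2308] h -7.01 tilt [-3.e-04 -3.e-04 -1.e+00]
[1,-3.02,0.36,0.01,0,0,5.86],[1,-2.96,0.66,0.01,0,0,5.86],[1,-2.88,0.96,0.01,0,0,5.86],[1,-2.77,1.25,0.01,0,0,5.86],[1,-2.63,1.53,0.01,0,0,5.86]
[1,-2.46,1.79,0.01,0,0,5.86],[1,-2.26,2.03,0.01,0,0,5.86],[1,0.25,3.46,2.2,0,0,5.76],[1,0.6,3.42,2.2,0,0,5.76],[1,0.94,3.34,2.2,0,0,5.76]
[1,1.27,3.23,2.2,0,0,5.76],[1,1.59,3.09,2.2,0,0,5.76],[1,-0.0,-0.0,2.17,0,0,-0.0],[1,-0.0,-0.0,2.17,0,0,-0.0],[1,-0.0,-0.0,2.17,0,0,-0.0]
```

Tracking is excellent.

```bash
python3 -m jog '[[[1,-3,0.4,0,0,0,5.9],[1,-3,0.7,0,0,0,5.9],[1,-2.9,1.0,0,0,0,5.9],[1,-2.8,1.2,0,0,0,5.9],[1,-2.6,1.5,0,0,0,5.9]]]' | grep pos
python3 -m jog '[[[1,-2.5,1.8,0,0,0,5.9],[1,-2.3,2.0,0,0,0,5.9],[1,0.2,3.5,2.2,0,0,5.8],[1,0.6,3.4,2.2,0,0,5.8],[1,0.9,3.3,2.2,0,0,5.8]]]' |grep pos
python3 -m jog '[[[1,1.3,3.2,2.2,0,0,5.8],[1,1.6,3.1,2.2,0,0,5.8],[1,0,0,2,0,0,0],[1,0,0,0,0,0,0],[1,0,0,0,0,0,0]]]'
python3 -c "
from h import *
plan([(.4852,-.2202,.049,-76.8,5)],1)"
```

```text
tool_pos: [0.3601, -0.0391, 0.2311]
tool_pos: [0.435, -0.173, 0.1645]
clock: 2.18
tool_pos: [0.4837, -0.2186, 0.1]
orientation: [-3.119, -0.358, 0.005]
wrist_force: [0.5, 0.3, 0.8]
finger_gap: 0.001
grasp_force: 0.0
at [ 0.4837 -0.2186  0.1   ] h -76.9 tilt [-0.0033  0.002  -1.    ]
[1,0.02,0.04,1.02,0,0,-0.02],[1,0.02,0.04,1.02,0,0,-0.02],[1,0.02,0.04,1.02,0,0,-0.02],[1,0.02,0.04,1.02,0,0,-0.02],[1,0.02,0.04,1.02,0,0,-0.02]
```

```bash
python3 -m jog '[[[1,0.1,0.2,1.7,0,0,0],[1,0,0,1.7,0,0,0],[1,0,0,1.7,0,0,0],[1,0,0,0,0,0,0],[1,0,0,0,0,0,0]]]' | grep -E 'pos|wrist'
python3 -m jog '[[[1,0,0,0.1,0,0,0],[1,0,0,0.1,0,0,0],[1,0,0,0.1,0,0,0],[1,0,0,0,0,0,0],[1,0,0,0,0,0,0]]]'| grep -E 'pos|wrist'
python3 -m jog '[[[1,0,0,0.1,0,0,0],[1,0,0,0,0,0,0],[1,0,0,0,0,0,0],[1,0,0,0,0,0,0],[1,0,0,0,0,0,0]]]'| grep -E 'pos|wrist'
```

```text
tool_pos: [0.4863, -0.2205, 0.0521]
wrist_force: [0.5, -0.1, 0.7]
tool_pos: [0.4862, -0.2209, 0.0477]
wrist_force: [-0.3, -0.5, -0.2]
tool_pos: [0.4861, -0.2209, 0.0463]
wrist_force: [-0.5, -0.3, -0.5]
```

```bash
for i in 1 2; do python3 -m jog '[[[1,0,0,0.1,0,0,0],[1,0,0,0,0,0,0],[1,0,0,0,0,0,0],[1,0,0,0,0,0,0],[1,0,0,0,0,0,0]]]'| grep -E 'pos|wrist'; done
```

```text
tool_pos: [0.4861, -0.2209, 0.0454]
wrist_force: [0.6, -0.9, 1.2]
tool_pos: [0.4862, -0.2209, 0.0444]
wrist_force: [0.8, -0.6, 0.7]
```

```bash
for i in 1 2 3 4 5; do python3 -m jog '[[[1,0,0,-0.4,0,0,0],[1,1.0,0,0,0,0,0],[1,0,0,0.3,0,0,0],[1,0,0,0.1,0,0,0],[1,0,0,0,0,0,0]]]'| grep -E 'pos|wrist'; done
```

```text
tool_pos: [0.496, -0.2184, 0.0439]
wrist_force: [1.4, 1.3, 1.8]
tool_pos: [0.5068, -0.2163, 0.0452]
wrist_force: [2.3, 2.0, 6.1]
tool_pos: [0.516, -0.2141, 0.0451]
wrist_force: [1.4, 1.4, 6.3]
tool_pos: [0.5254, -0.2119, 0.045]
wrist_force: [1.4, 2.1, 7.4]
tool_pos: [0.535, -0.2096, 0.0448]
wrist_force: [1.4, 1.4, 6.3]
```

```bash
for i in 1 2 3 4; do python3 -m jog '[[[1,0,0,-0.4,0,0,0],[1,1.0,0,0,0,0,0],[1,0,0,0.3,0,0,0],[1,0,0,0.1,0,0,0],[1,0,0,0,0,0,0]]]'| grep -E 'pos|wrist'; done; python3 -c "
from h import *
plan([],1)"
```

```text
tool_pos: [0.5444, -0.2073, 0.0444]
wrist_force: [2.3, 0.8, 3.9]
tool_pos: [0.5537, -0.205, 0.0437]
wrist_force: [0.8, 0.3, 1.6]
tool_pos: [0.5636, -0.2027, 0.0439]
wrist_force: [1.1, 0.6, 1.1]
tool_pos: [0.5735, -0.2005, 0.0441]
wrist_force: [1.1, 0.9, 2.2]
at [ 0.5735 -0.2005  0.0441] h -76.92 tilt [ 2.e-04  2.e-04 -1.e+00]
```

```bash
python3 -m jog '[[[1,0,0,-0.4,0,0,0],[1,-2.4,0,0,0,0,0],[1,0,0,0.3,0,0,0],[1,0,0,0.1,0,0,0],[1,0,0,0,0,0,0]]]'| grep -E 'pos|wrist'
for i in 1 2; do python3 -m jog '[[[1,0,0,-0.4,0,0,0],[1,-0.4,0,0,0,0,0],[1,0,0,0.3,0,0,0],[1,0,0,0.1,0,0,0],[1,0,0,0,0,0,0]]]'| grep -E 'pos|wrist'; done
python3 -m jog '[[[1,0,0,-0.4,0,0,0],[1,-3.1,0,0,0,0,0],[1,0,0,0.3,0,0,0],[1,0,0,0.1,0,0,0],[1,0,0,0,0,0,0]]]'| grep -E 'pos|wrist'
for i in 1 2 3; do python3 -m jog '[[[1,0,0,-0.4,0,0,0],[1,-0.3,0,0,0,0,0],[1,0,0,0.3,0,0,0],[1,0,0,0.1,0,0,0],[1,0,0,0,0,0,0]]]'| grep -E 'pos|wrist'; done
```

```text
tool_pos: [0.5501, -0.206, 0.0443]
wrist_force: [-1.7, -0.5, 2.4]
tool_pos: [0.5467, -0.2069, 0.0443]
wrist_force: [0.6, 0.3, 2.1]
tool_pos: [0.5424, -0.2079, 0.0444]
wrist_force: [-2.1, -0.1, 2.9]
tool_pos: [0.5114, -0.2151, 0.0449]
wrist_force: [-5.8, 0.4, 7.7]
tool_pos: [0.5096, -0.2156, 0.0449]
wrist_force: [-2.9, 0.2, 8.3]
tool_pos: [0.5065, -0.2162, 0.0447]
wrist_force: [-4.0, 0.7, 9.5]
tool_pos: [0.5035, -0.2169, 0.0445]
wrist_force: [-3.5, 0.6, 8.0]
```

```bash
for i in 1 2 3; do python3 -m jog '[[[1,0,0,-0.4,0,0,0],[1,-0.3,0,0,0,0,0],[1,0,0,0.3,0,0,0],[1,0,0,0.1,0,0,0],[1,0,0,0,0,0,0]]]'| grep -E 'pos|wrist'; done
```

```text
tool_pos: [0.5005, -0.2175, 0.0442]
wrist_force: [-0.5, -0.4, 3.7]
tool_pos: [0.4976, -0.2182, 0.0439]
wrist_force: [-0.1, -0.5, 1.5]
tool_pos: [0.4947, -0.2189, 0.0441]
wrist_force: [-1.2, -0.5, 1.7]
```

```bash
for i in 1 2 3 4 5 6; do python3 -m jog '[[[1,0,0,0.06,0,0,0],[1,0,0,0,0,0,0],[1,0,0,0,0,0,0],[1,0,0,0,0,0,0],[1,0,0,0,0,0,0]]]'| grep -E 'pos|wrist'; done
```

```text
tool_pos: [0.4947, -0.2189, 0.0437]
wrist_force: [-1.4, -0.6, 2.4]
tool_pos: [0.4948, -0.2189, 0.0434]
wrist_force: [-3.1, -0.7, 5.8]
tool_pos: [0.4948, -0.2189, 0.0431]
wrist_force: [-3.5, -0.8, 8.2]
tool_pos: [0.4949, -0.2189, 0.0427]
wrist_force: [-4.0, 0.7, 9.4]
tool_pos: [0.4949, -0.2189, 0.0424]
wrist_force: [-6.9, 1.3, 10.4]
tool_pos: [0.4949, -0.2189, 0.042]
wrist_force: [-7.3, 0.4, 12.6]
```

```bash
python3 -m jog '[[[1,0,0,-0.5,0,0,0],[1,0,0,-0.4,0,0,0],[1,2.5,0,0,0,0,0],[1,2.4,0,0,0,0,0],[1,0,0,0.4,0,0,0]]]'| grep -E 'pos|wrist'
python3 -m jog '[[[1,0,0,0.1,0,0,0],[1,0,0,0.1,0,0,0],[1,0,0,0,0,0,0],[1,0,0,0,0,0,0],[1,0,0,0,0,0,0]]]'| grep -E 'pos|wrist'
for i in 1 2 3; do python3 -m jog '[[[1,0,0,0.05,0,0,0],[1,0,0,0,0,0,0],[1,0,0,0,0,0,0],[1,0,0,0,0,0,0],[1,0,0,0,0,0,0]]]'| grep -E 'pos|wrist'; done
```

```text
tool_pos: [0.5458, -0.2068, 0.0464]
wrist_force: [0.7, -0.2, -0.1]
tool_pos: [0.5428, -0.2076, 0.0443]
wrist_force: [3.0, 3.0, 4.8]
tool_pos: [0.5428, -0.2076, 0.044]
wrist_force: [1.8, 2.4, 5.8]
tool_pos: [0.5428, -0.2077, 0.0438]
wrist_force: [1.6, 2.9, 8.3]
tool_pos: [0.5428, -0.2077, 0.0435]
wrist_force: [0.8, 4.1, 8.9]
```

```bash
python3 -c "
from h import *
plan([(.525,-.215,.20,-76.9,5),(.36,-.10,.24,-48,5),(.36,.13,.24,-10,6),(.5,.225,.22,8,5),(.5761,.2607,.12,13,4)],0)"
```

```text
at [ 0.5428 -0.2077  0.0435] h -76.93 tilt [ 1.5e-03  1.0e-04 -1.0e+00]
[0,-0.38,0.06,-3.13,0,0,-0.01],[0,-0.38,0.06,-3.13,0,0,-0.01],[0,-0.38,0.06,-3.13,0,0,-0.01],[0,-0.38,0.06,-3.13,0,0,-0.01],[0,-0.38,0.06,-3.13,0,0,-0.01]
[0,-2.69,-2.99,-0.8,0,0,-5.78],[0,-2.38,-3.24,-0.8,0,0,-5.78],[0,-2.04,-3.47,-0.8,0,0,-5.78],[0,-1.68,-3.65,-0.8,0,0,-5.78],[0,-1.3,-3.81,-0.8,0,0,-5.78]
[0,2.57,-2.85,0.0,0,0,-6.33],[0,2.86,-2.55,0.0,0,0,-6.33],[0,3.13,-2.22,0.0,0,0,-6.33],[0,3.35,-1.86,0.0,0,0,-6.33],[0,3.54,-1.48,0.0,0,0,-6.33]
[0,3.68,-1.08,0.0,0,0,-6.33],[0,2.36,2.43,0.4,0,0,-3.6],[0,2.2,2.57,0.4,0,0,-3.6],[0,2.03,2.7,0.4,0,0,-3.6],[0,1.86,2.83,0.4,0,0,-3.6]
[0,1.68,2.94,0.4,0,0,-3.6],[0,0.62,2.01,2.5,0,0,-1.25],[0,0.58,2.02,2.5,0,0,-1.25],[0,0.53,2.03,2.5,0,0,-1.25],[0,0.49,2.04,2.5,0,0,-1.25]
```

```bash
python3 -m jog '[[[1,0,0,-3.1,0,0,0],[1,-0.5,0,-3.1,0,0,0],[0,-0.5,0,-3.1,0,0,0],[0,-0.5,0,-3.1,0,0,0],[0,-0.4,0,-3.1,0,0,0]]]'| grep pos
python3 -m jog '[[[0,-2.7,-3,-0.8,0,0,-5.8],[0,-2.4,-3.2,-0.8,0,0,-5.8],[0,-2,-3.5,-0.8,0,0,-5.8],[0,-1.7,-3.6,-0.8,0,0,-5.8],[0,-1.3,-3.8,-0.8,0,0,-5.8]]]'| grep pos
python3 -m jog '[[[0,2.6,-2.8,0,0,0,-6.3],[0,2.9,-2.6,0,0,0,-6.3],[0,3.1,-2.2,0,0,0,-6.3],[0,3.4,-1.9,0,0,0,-6.3],[0,3.5,-1.5,0,0,0,-6.3]]]'| grep pos
python3 -m jog '[[[0,3.7,-1.1,0,0,0,-6.3],[0,2.4,2.4,0.4,0,0,-3.6],[0,2.2,2.6,0.4,0,0,-3.6],[0,2,2.7,0.4,0,0,-3.6],[0,1.9,2.8,0.4,0,0,-3.6]]]'| grep pos
python3 -c "
from h import *
plan([(.5761,.2607,.12,12.9,5)],0)"
```

```text
tool_pos: [0.5225, -0.2123, 0.1976]
tool_pos: [0.3567, -0.097, 0.2361]
tool_pos: [0.358, 0.0957, 0.2365]
tool_pos: [0.4716, 0.2098, 0.2198]
at [0.4716 0.2098 0.2198] h 4.45 tilt [-0.0018 -0.0016 -1.    ]
[0,0.85,2.16,2.0,0,0,-1.69],[0,0.79,2.19,2.0,0,0,-1.69],[0,0.72,2.21,2.0,0,0,-1.69],[0,0.66,2.23,2.0,0,0,-1.69],[0,0.59,2.25,2.0,0,0,-1.69]
```

```bash
python3 -m jog '[[[0,0.8,2.2,2,0,0,-1.7],[0,0.8,2.2,2,0,0,-1.7],[0,0.7,2.2,2,0,0,-1.7],[0,0.7,2.2,2,0,0,-1.7],[0,0.6,2.2,2,0,0,-1.7]]]'| grep pos
python3 -m jog '[[[0,0,0,0,0,0,0],[0,0,0,0,0,0,0],[0,0,0,0,0,0,0],[0,0,0,0,0,0,0],[0,0,0,0,0,0,0]]]'| grep -E "pos|gap"
python3 - <<'E'
from h import *
plan([(.5761,.2607,.03,12.9,5)],0)
for n in('top','scene'):p,d=grab(n)
m=camera_model('scene');K=np.array([[m['fx'],0,m['cx']],[0,m['fy'],m['cy']],[0,0,1]])
uv=cv2.projectPoints(np.array([[.576,.261,.03]]),np.array(m['rvec'],float),np.array(m['tvec'],float),K,np.array(m['dist_coeffs'],float))[0].ravel().astype(int);print(uv)
c=p[uv[1]-45:uv[1]+35,uv[0]-50:uv[0]+50];cv2.imwrite('pics/g1.png',cv2.resize(c,None,fx=6,fy=6,interpolation=cv2.INTER_CUBIC)[:,:,::-1])
E
```

```text
tool_pos: [0.5755, 0.2592, 0.1188]
tool_pos: [0.5754, 0.2596, 0.1235]
finger_gap: 1.002
at [0.5754 0.2596 0.1235] h 12.74 tilt [ 0.003   0.0011 -1.    ]
[0,0.02,0.02,1.87,0,0,-0.03],[0,0.02,0.02,1.87,0,0,-0.03],[0,0.02,0.02,1.87,0,0,-0.03],[0,0.02,0.02,1.87,0,0,-0.03],[0,0.02,0.02,1.87,0,0,-0.03]
[299 151]
```

View pics/g1.png

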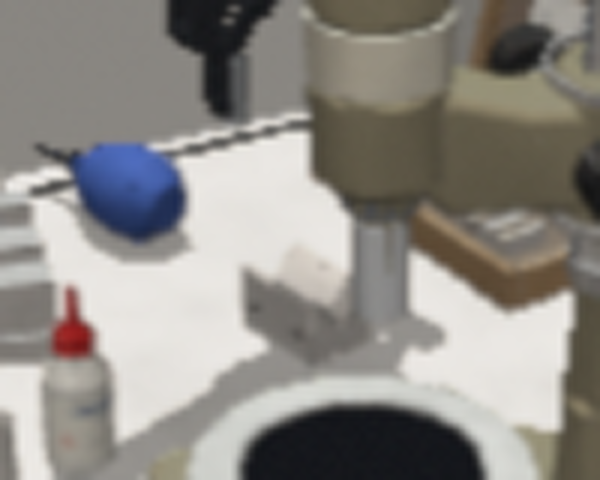

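The picture shows the V-block at crop (300,300), upright, with clear space around it and the open gripper above. Descending to grasp.

```bash
python3 -m jog '[[[0,0.1,0.1,2.4,0,0,0],[0,0,0,2.4,0,0,0],[0,0,0,2.4,0,0,0],[0,0,0,2,0,0,0],[0,0,0,0.8,0,0,0]]]'| grep -E "pos|wrist"
python3 -m jog '[[[0,0,0,1.0,0,0,0],[0,0,0,0.6,0,0,0],[0,0,0,0.3,0,0,0],[0,0,0,0,0,0,0],[0,0,0,0,0,0,0]]]'| grep -E "pos|wrist"
python3 -m jog '[[[1,0,0,0,0,0,0],[1,0,0,0,0,0,0],[1,0,0,0,0,0,0],[1,0,0,0,0,0,0],[1,0,0,0,0,0,0]]]' 60
python3 -m jog '[[[1,0,0,0,0,0,0],[1,0,0,0,0,0,0],[1,0,0,0,0,0,0],[1,0,0,0,0,0,0],[1,0,0,0,0,0,0]]]' 60 | tail -4
```

```text
tool_pos: [0.5744, 0.2603, 0.0184]
wrist_force: [0.1, 0.6, -0.4]
tool_pos: [0.5766, 0.2612, 0.0032]
wrist_force: [-0.3, 0.6, 0.0]
clock: 20.62
tool_pos: [0.5763, 0.2611, 0.0028]
orientation: [1.96, 2.454, 0.001]
wrist_force: [-0.8, 0.2, 1.1]
finger_gap: 0.458
grasp_force: 63.3
orientation: [1.96, 2.454, 0.001]
wrist_force: [-1.5, -0.8, 6.3]
finger_gap: 0.453
grasp_force: 63.4
```

```bash
python3 -m jog '[[[1,0,0,-0.5,0,0,0],[1,0,0,-1.5,0,0,0],[1,0,0,-3,0,0,0],[1,0,0,-4,0,0,0],[1,0,0,-4,0,0,0]]]'
python3 -m jog '[[[1,0,0,-4,0,0,0],[1,0,0,-3,0,0,0],[1,0,0,-1,0,0,0],[1,0,0,0,0,0,0],[1,0,0,0,0,0,0]]]'
python3 - <<'E'
from h import *
plan([(.42,.2,.24,0,6),(.36,.10,.24,-12,4),(.36,-.10,.24,-45,6),(.52,-.2132,.15,-76.8,8)],1)
p,d=grab('scene')
cv2.imwrite('pics/g2.png',cv2.resize(p[30:190,230:390],None,fx=3.5,fy=3.5,interpolation=cv2.INTER_CUBIC)[:,:,::-1])
E
```

```text
clock: 21.45
tool_pos: [0.5744, 0.2603, 0.1306]
orientation: [-1.959, -2.452, 0.009]
wrist_force: [0.5, 0.5, -4.2]
finger_gap: 0.46
grasp_force: 62.3
clock: 21.87
tool_pos: [0.5754, 0.2607, 0.2094]
orientation: [-1.959, -2.453, 0.005]
wrist_force: [0.1, -0.6, -5.7]
finger_gap: 0.457
grasp_force: 62.5
at [0.5754 0.2607 0.2094] h 12.77 tilt [-0.0035 -0.0013 -1.    ]
[1,-0.41,-2.75,-0.51,0,0,2.13],[1,-0.52,-2.73,-0.51,0,0,2.13],[1,-0.62,-2.71,-0.51,0,0,2.13],[1,-0.72,-2.69,-0.51,0,0,2.13],[1,-0.82,-2.66,-0.51,0,0,2.13]
[1,-0.91,-2.63,-0.51,0,0,2.13],[1,-2.5,-1.5,0.0,0,0,3.0],[1,-2.58,-1.37,0.0,0,0,3.0],[1,-2.64,-1.23,0.0,0,0,3.0],[1,-2.7,-1.09,0.0,0,0,3.0]
[1,-3.26,0.69,0.0,0,0,5.5],[1,-3.18,1.0,0.0,0,0,5.5],[1,-3.07,1.3,0.0,0,0,5.5],[1,-2.93,1.59,0.0,0,0,5.5],[1,-2.76,1.86,0.0,0,0,5.5]
[1,-2.57,2.12,0.0,0,0,5.5],[1,0.41,2.41,1.13,0,0,3.98],[1,0.58,2.38,1.13,0,0,3.98],[1,0.74,2.33,1.13,0,0,3.98],[1,0.9,2.28,1.13,0,0,3.98]
[1,1.06,2.21,1.13,0,0,3.98],[1,1.21,2.13,1.13,0,0,3.98],[1,1.35,2.04,1.13,0,0,3.98],[1,1.49,1.94,1.13,0,0,3.98],
```

View pics/g2.png

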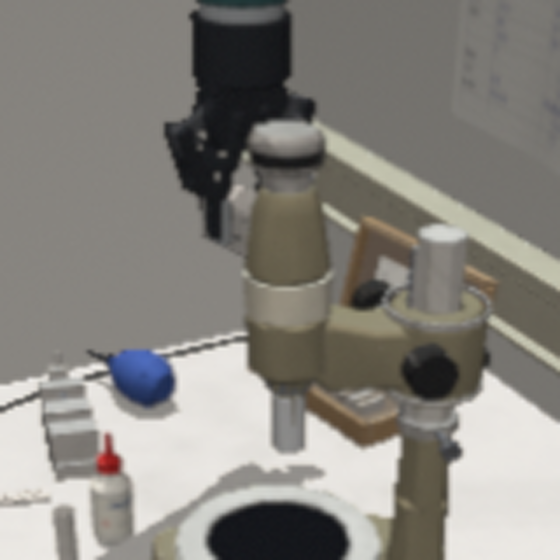

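The block is held between the fingers, at about (240,215) in the crop and partly behind the microscope. Carrying it around the front of the microscope.

```bash
python3 -m jog '[[[1,-0.4,-2.7,-0.5,0,0,2.1],[1,-0.5,-2.7,-0.5,0,0,2.1],[1,-0.6,-2.7,-0.5,0,0,2.1],[1,-0.7,-2.7,-0.5,0,0,2.1],[1,-0.8,-2.7,-0.5,0,0,2.1]]]'|grep pos
python3 -m jog '[[[1,-0.9,-2.6,-0.5,0,0,2.1],[1,-2.5,-1.5,0,0,0,3],[1,-2.6,-1.4,0,0,0,3],[1,-2.6,-1.2,0,0,0,3],[1,-2.7,-1.1,0,0,0,3]]]'|grep pos
python3 -m jog '[[[1,-3.3,0.7,0,0,0,5.5],[1,-3.2,1,0,0,0,5.5],[1,-3.1,1.3,0,0,0,5.5],[1,-2.9,1.6,0,0,0,5.5],[1,-2.8,1.9,0,0,0,5.5]]]'|grep pos
python3 -m jog '[[[1,-2.6,2.1,0,0,0,5.5],[1,0.4,2.4,1.1,0,0,4],[1,0.6,2.4,1.1,0,0,4],[1,0.7,2.3,1.1,0,0,4],[1,0.9,2.3,1.1,0,0,4]]]'|grep pos
python3 -c "
from h import *
plan([(.52,-.2132,.10,-76.8,7),(.52,-.2132,.10,-76.8,3)],1)"
```

```text
tool_pos: [0.4446, 0.2103, 0.2334]
tool_pos: [0.3596, 0.1002, 0.2389]
tool_pos: [0.3608, -0.0679, 0.2392]
tool_pos: [0.441, -0.1571, 0.1942]
at [ 0.441  -0.1571  0.1942] h -61.07 tilt [-0.0051  0.0024 -1.    ]
[1,0.6,1.25,1.35,0,0,2.25],[1,0.65,1.22,1.35,0,0,2.25],[1,0.7,1.2,1.35,0,0,2.25],[1,0.74,1.17,1.35,0,0,2.25],[1,0.79,1.14,1.35,0,0,2.25]
[1,0.83,1.11,1.35,0,0,2.25],[1,0.87,1.07,1.35,0,0,2.25],[1,0.0,0.0,0.0,0,0,-0.0],[1,0.0,0.0,0.0,0,0,-0.0],[1,0.0,0.0,0.0,0,0,-0.0]
```

```bash
python3 -m jog '[[[1,0.6,1.2,1.3,0,0,2.2],[1,0.6,1.2,1.3,0,0,2.2],[1,0.7,1.2,1.3,0,0,2.2],[1,0.7,1.2,1.3,0,0,2.2],[1,0.8,1.1,1.3,0,0,2.2]]]'|grep pos
python3 -m jog '[[[1,0.8,1.1,1.3,0,0,2.2],[1,0.8,1.1,1.3,0,0,2.2],[1,0,0,0,0,0,0],[1,0,0,0,0,0,0],[1,0,0,0,0,0,0]]]'|grep -E 'pos|gap|wrist'
python3 - <<'E'
from h import *
plan([(.52,-.2132,.06,-76.8,5)],1)
p,d=grab('scene')
cv2.imwrite('pics/g3.png',cv2.resize(p[120:320,290:450],None,fx=3,fy=3,interpolation=cv2.INTER_CUBIC)[:,:,::-1])
E
```

```text
tool_pos: [0.496, -0.1958, 0.1287]
tool_pos: [0.5179, -0.2118, 0.1054]
wrist_force: [1.0, 0.3, -4.8]
finger_gap: 0.459
at [ 0.5179 -0.2118  0.1054] h -76.19 tilt [-0.0031  0.0018 -1.    ]
[1,0.03,0.04,0.91,0,0,0.12],[1,0.03,0.04,0.91,0,0,0.12],[1,0.03,0.04,0.91,0,0,0.12],[1,0.03,0.04,0.91,0,0,0.12],[1,0.03,0.04,0.91,0,0,0.12]
```

View pics/g3.png

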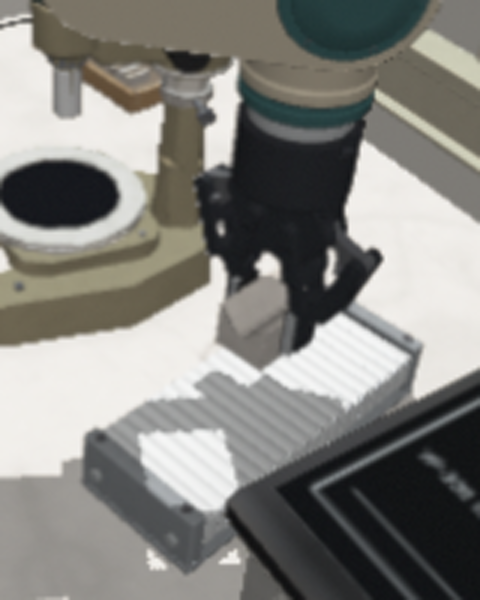

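The block hangs level above the slide, groove along it, at about (255,320) in the crop. Lowering it slowly.

```bash
python3 -m jog '[[[1,0.2,0.2,1.2,0,0,0.6],[1,0,0,1.2,0,0,0],[1,0,0,1.2,0,0,0],[1,0,0,1,0,0,0],[1,0,0,0.4,0,0,0]]]'|grep -E 'pos|wrist'
python3 -m jog '[[[1,0,0,0,0,0,0],[1,0,0,0,0,0,0],[1,0,0,0,0,0,0],[1,0,0,0,0,0,0],[1,0,0,0,0,0,0]]]'|grep -E 'pos|wrist'
python3 -c "
from h import *
plan([(.52,-.2132,.0488,-76.8,5)],1)"
```

```text
tool_pos: [0.52, -0.2132, 0.0542]
wrist_force: [-0.1, 0.3, -5.4]
tool_pos: [0.5217, -0.214, 0.0579]
wrist_force: [-1.3, -0.3, -5.2]
at [ 0.5217 -0.214   0.0579] h -76.83 tilt [ 1.2e-03 -4.0e-04 -1.0e+00]
[1,-0.03,-0.02,0.18,0,0,-0.01],[1,-0.03,-0.02,0.18,0,0,-0.01],[1,-0.03,-0.02,0.18,0,0,-0.01],[1,-0.03,-0.02,0.18,0,0,-0.01],[1,-0.03,-0.02,0.18,0,0,-0.01]
```

```bash
python3 -m jog '[[[1,-0.2,-0.1,0.2,0,0,0],[1,0,0,0.2,0,0,0],[1,0,0,0.2,0,0,0],[1,0,0,0,0,0,0],[1,0,0,0,0,0,0]]]'|grep -E 'pos|wrist'
for i in 1 2 3; do python3 -m jog '[[[1,0,0,0.1,0,0,0],[1,0,0,0,0,0,0],[1,0,0,0,0,0,0],[1,0,0,0,0,0,0],[1,0,0,0,0,0,0]]]'|grep -E 'pos|wrist'; done
```

```text
tool_pos: [0.519, -0.2133, 0.0509]
wrist_force: [0.6, 0.9, -5.1]
tool_pos: [0.5192, -0.2134, 0.0502]
wrist_force: [0.1, 0.7, -5.2]
tool_pos: [0.5192, -0.2134, 0.0492]
wrist_force: [-0.5, 0.2, -5.6]
tool_pos: [0.5193, -0.2134, 0.0484]
wrist_force: [-0.2, -0.3, -2.1]
```

```bash
for i in 1 2; do python3 -m jog '[[[1,0,0,0.04,0,0,0],[1,0,0,0,0,0,0],[1,0,0,0,0,0,0],[1,0,0,0,0,0,0],[1,0,0,0,0,0,0]]]'|grep -E 'pos|wrist'; done
python3 -c "
from h import *
s,R=pose();print(R.round(4),s['torque'])"
```

```text
tool_pos: [0.5194, -0.2134, 0.0482]
wrist_force: [-1.6, 0.1, 2.4]
tool_pos: [0.5193, -0.2134, 0.0477]
wrist_force: [-2.8, 0.9, 4.0]
[[ 9.737e-01  2.279e-01  5.000e-04]
 [ 2.279e-01 -9.737e-01 -1.000e-04]
 [ 5.000e-04  3.000e-04 -1.000e+00]] [0.32212947 0.46444305 0.01711518]
```

```bash
python3 -m jog '[[[1,0,0,-0.04,0,0,0],[1,0,0,0,0,0,0],[0.5,0,0,0,0,0,0],[0.45,0,0,0,0,0,0],[0.4,0,0,0,0,0,0]]]'
python3 -m jog '[[[0.35,0,0,0,0,0,0],[0.3,0,0,0,0,0,0],[0.25,0,0,0,0,0,0],[0.2,0,0,0,0,0,0],[0.2,0,0,0,0,0,0]]]'
python3 -m jog '[[[0.2,0,0,-0.3,0,0,0],[0.2,0,0,-1,0,0,0],[0.2,0,0,-2,0,0,0],[0.2,0,0,-3,0,0,0],[0.2,0,0,-3,0,0,0]]]'
python3 -m jog '[[[0.2,0,0,-4,0,0,0],[0.2,-3,0,-3,0,0,0],[0.2,-4,0,0,0,0,0],[0.2,-4,0,0,0,0,0],[0.2,-3,0,0,0,0,0]]]'|grep -E 'clock|pos'
python3 - <<'E'
from h import *
p,d=grab('top');q,e=grab('scene')
uu,vv=np.meshgrid(np.arange(640),np.arange(400))
P=cast('top',np.c_[uu.ravel(),vv.ravel()],depth=d.ravel()).reshape(400,640,3)
m=(P[...,2]>.06)&(P[...,2]<.095)&(P[...,0]>.45)&(P[...,0]<.60)&(P[...,1]<-.15)&(P[...,1]>-.27)
n,l,st,_=cv2.connectedComponentsWithStats(m.astype(np.uint8));k=1+np.argmax(st[1:,4]);Q=P[l==k]
print(cv2.minAreaRect((Q[:,:2]*1000).astype(np.float32)),np.percentile(Q[:,2],[5,50,98]))
T=Q[Q[:,2]>.074];A=np.c_[T[:,:2]-T[:,:2].mean(0),np.ones(len(T))];print('plane',np.linalg.lstsq(A,T[:,2],rcond=None)[0],len(T))
cv2.imwrite('pics/g4.png',np.hstack([cv2.resize(q[180:320,290:450],None,fx=2.3,fy=2.3),cv2.resize(p[120:260,355:445],None,fx=2.3,fy=2.3)])[:,:,::-1])
E
```

```text
clock: 28.22
tool_pos: [0.5191, -0.2133, 0.0473]
orientation: [-3.121, -0.36, 0.0]
wrist_force: [-0.2, -0.3, -0.6]
finger_gap: 0.603
grasp_force: 0.0
clock: 28.63
tool_pos: [0.5192, -0.2134, 0.0478]
orientation: [-3.121, -0.36, -0.0]
wrist_force: [0.4, 0.0, 0.8]
finger_gap: 0.8
grasp_force: 0.0
clock: 29.05
tool_pos: [0.5187, -0.2132, 0.1421]
orientation: [-3.12, -0.36, 0.001]
wrist_force: [0.6, 0.1, 0.7]
finger_gap: 0.8
grasp_force: 0.0
clock: 29.47
tool_pos: [0.3814, -0.2454, 0.2118]
((520.3765258789062, -213.41995239257812), (60.46281814575195, 41.58092498779297), 14.660524368286133) [0.06244369 0.07409367 0.08256758]
plane [-0.0112327   0.00998483  0.07833347] 229
```

View pics/g4.png

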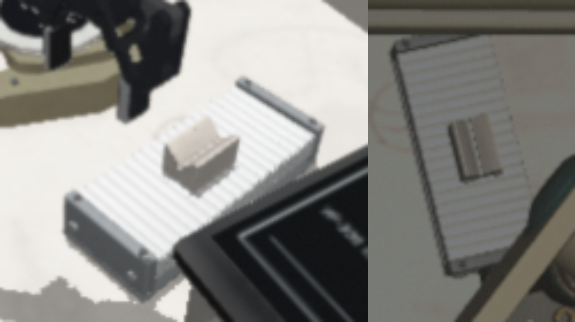

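The block stands upright and level, centred at about (200,155) in the left half with its groove along the slide. The gripper is clear and no bystander was approached, so I'm handing in.

```bash
python3 -m jog '[[[0.2,0,0,0,0,0,0],[0.2,0,0,0,0,0,0],[0.2,0,0,0,0,0,0],[0.2,0,0,0,0,0,0],[0.2,0,0,0,0,0,0]]]'|grep pos; python3 -c "
from station import robot
print(robot.job_done())"
```

```text
tool_pos: [0.3839, -0.2448, 0.21]
the job is handed in; nothing more can be done
None
```

I felt out the firm spot about 5 mm to the robot's side of the cover's centre, set the V-block there upright and, as far as the cameras show, level with its groove along the slide, and handed the job in at about 30 s; no verdict came back.

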